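# Zero the lift gauge, then tuck a flashing under the lapped sheet and hold it down

## Robot

A 6-joint arm with a two-finger parallel gripper is mounted at the origin on a cart in front of the work surface, level with it; the furniture and walls round the work are solid. World frame = base frame: x ahead of the robot, y to its left, z up, the work surface at z = 0. Lengths are in m, angles in degrees, forces in N, time in s.
With the tool pointing down it reaches from about 0.35 to 0.875 m from the base axis. Payload 4.2 kg.
Tool frame: the origin (TCP) lies between the finger pads; the fingertips stand 19 mm ahead of it and the grasp point (between the pads) is the TCP; z points along the fingers, y is the line along which they close (so a half turn about z gives the same grasp; the last joint's range is limited). The gripper opens to 87 mm and grips with 3 to 60 N. Pads are 19 mm wide; open, the fingers measure 117 mm over their backs; the gripper's body (75 mm by 190 mm) begins 51 mm behind the grasp point.
Start: joints at [-60.986, 22.042, 0.453, 0, -68.411, -14.817], TCP at [0.153, -0.606, 0.242] pointing down, gripper open.
Joint ranges: [-179.83, 179.83], [-69.29, 118.12], [-61.27, 80.66], [-181.25, 117.63], [-171.15, -9.14], [-177.46, 177.46]. Speed limits (degrees/s): [159.86, 159.86, 180, 180, 180, 180].

## Interface

Orientations are given as a 3x3 rotation matrix whose columns are the frame's x, y, z axes.
In Python, from station import r gives the robot as it stands.
- The arm moves only by the tool drive_tool, never from a script. Its argument "steps" is one flat list of numbers, 7 for each row, row after row: the turn, a rotation vector about the tool's x, y, z in rad, then the shift along the tool's x, y, z in m, then the opening, from 0 (shut) to 1 (fully open). A call has 1 to 10 rows; each row shifts and turns the commanded pose from where the row before left it, along the tool's axes as they then stand; what a row does not reach is not made up. A row lasts 1/12 s, in which the tool goes at most 41.7 mm and 7.16 degrees, less where a joint would pass 70% of its speed; a pose out of reach is approached as far as the arm can. A call is refused whole if a number of a shift passes 0.0417 or a number of a turn 0.125, either way. A call with a gripper value outside its range is refused whole. The fingers move at their own pace and stop on an object; the grip force is fixed at half the most. Time passes only in rows, so rows that do not move let the fingers close. It gives the time, the measured TCP pose, the force, the opening and the grip force at its end, in the units of the state.
- r.sense(): the state, without advancing time (a new reading comes with each control period).
- r.capture(name): name is "side" or "top"; returns the picture (384x512x3 uint8, blue, green, red); there is no depth.
- r.camera_params(name): a dict with "camera_matrix" (3x3 intrinsics, pixels), "k1" (the pictures are not rectified: a ray, as slopes to the right and down, at radius r is drawn at 1 + k1 r^2 times it, then the intrinsics apply), "extrinsics" (4x4, takes a point from world to camera coordinates). Camera axes: x right, y down, z forward; pixel columns grow to the right and rows downward; lengths in m; the calibration is good to about 2 mm. A picture is of the moment at which its call begins. camera_params takes no time and is no camera call.
- r.finish_job(): hands the job in; it is judged then, once.
The state is a dict: "time_s": time; "joints": joint angles; "joint_velocities": joint speeds; "effort": joint torques, N m; "tcp_pos": TCP position; "ee_rot": TCP orientation; "wrist_force": force on the tool from outside, world axes, zero at the start; "moment": the same for the moment, N m; "gripper_width": opening from 0.0 (shut) to 1.0 (fully open); "gripper_force": force on a finger pad.
Only numpy, scipy, OpenCV 4.12 (cv2) and the standard library are available. Lean on these libraries where they do the work, as an engineer would, in place of code of your own. Each camera call takes 0.05 s, during which the arm holds its last target. There are 200 camera calls.

## Task

On the small roof-board sample, first turn the round bezel of the lift gauge until its bold zero mark stands under the needle, and let go of it. Then take the loose L-shaped flashing by its upstand, lay its flange flat on the board and slide the front edge about 25 mm under the lapped sheet, squarely and centred, without lifting the sheet. Finish while still gripping the flashing and pressing it down flat on the board (a firm push of about 10 N); do not let go, and leave the other things where they are.

Things in the scene. Friction and masses are not known exactly. Their poses are not given: they have to be found in the camera images.
- lap_board: Fixed wooden roof board, 12 mm thick, flat on the bench, placed and turned anew each time. Origin at bench level straight below the middle of the lapped sheet's free edge; x runs from that edge to the hinge (away from the robot), y left, z up. Open landing area x -87 to 0, y -65 to 65 mm. Gauge on an ear at x 30, y 105 mm; its thin fixed arm reaches over the sheet, 22 to 30 mm above the bench.
- lap_edge (a point): Middle of the lapped sheet's free edge, on its underside at rest, 19 mm above the bench (gap of 7 mm over the board). The aluminium sheet, 2.5 mm thick, covers board x 0 to 60, y -55 to 55 mm. Shims fill the gap's corners (x over 43, y beyond +-46 mm); the hinge bar closes it at x = 58 mm. This point is fixed to the board.
- lap (a joint): Hinge of the lapped sheet, rad: 0 = lying at rest, grows as its free edge is lifted (1 mm at the edge = 0.017). It is loose, light (80 g) and falls back by its own weight. The gauge needle turns 8 times as far.
- bezel (a joint): Bezel angle, rad: 0 = bold zero bar (with a black tab on the rim) right under the needle, which points along the board's +x while the sheet rests. Positive = turned counter-clockwise seen from above. Starts at 0.5 to 1.2, range -1.6 to 1.6, stays where left by friction (0.03 N m). One division is 0.21.
- bezel_grip (a point): Centre of the bezel, on its upright axis, at mid height (35 mm above the bench). The bezel is a knurled steel ring 50 mm in diameter, from 24 to 46 mm above the bench, grasped across its diameter from above in any direction; its white face turns with it. The foot below it is 44 mm in diameter.
- flashing: Loose steel L-shaped flashing, 0.11 to 0.21 kg, flange flat on the bench: 65 mm (x) by 80 mm (y), 4 mm thick. Along its rear edge (nearer the robot) a hemmed upstand 10 mm thick, 80 mm long, top 45 mm above the underside, at x = -32.5 to -22.5 mm. Origin under the flange's centre; x points to the front edge (to be tucked), z up.
- flashing_nose (a point): Middle of the flashing's front edge, on the underside (32.5 mm ahead of its origin).
- flashing_grip (a point): Place to grip: middle of the upstand, 30 mm above the underside, fingers closing along the flashing's x across 10 mm.
- nut_m24: Bystander, to be left alone: bare steel hexagon nut, 36x41x19 mm; origin under its centre.
- bolt_m16: Bystander, to be left alone: steel bolt lying down, 26x83x28 mm; origin under its centre.
- soapstone: Bystander, to be left alone: flat white marking stick, 115x16x8 mm; origin under its centre.
- feeler_block: Bystander, to be left alone: ground steel block with two holes, 35x70x25 mm; origin under its centre.
- magnet_square: Bystander, to be left alone: red triangular welding magnet, 85x85x17 mm; origin under its centre.
- tape_measure: Bystander, to be left alone: yellow tape measure, 64x87x37 mm; origin under its centre.
Things that resemble listed ones, but are neither listed nor needed, are in the scene too. Of the things that look like the flashing, the larger one is meant.

How it is judged:
By the outcome, as a careful person would: the job done as asked, in the order asked, and still so for the second after the job is handed in, while the arm keeps its last pose, push and grip.
It also fails if it takes over 48 s, if anything falls off the work surface, if the arm or the gripper's body presses on something with over 40 N, if the wrist force passes 120 N, or if a joint passes its speed limit or range.

## Working session

There is one attempt and no reset: what is moved stays moved. The work goes in short steps, Python scripts to look and compute and a tool call to move; the robot and the scene stay as the last step left them, time stands still between calls to the robot, and variables do not carry over. Pictures are saved under pics/ and viewed, at most 10 in all, crops included, and the job is handed in when it is done.

Besides the shell and the picture viewer there is one more tool, called after ">>>" as name(argument=value, ...) on one line, values as JSON. drive_tool: Moves the arm, as the interface text tells. Its arguments: {"type":"object","properties":{"steps":{"type":"array"}},"required":["steps"]}

```bash
ls; mkdir -p pics
python3 - <<'E'
from station import r
import cv2
s=r.sense(); print(s)
for n in("top","side"):
    cv2.imwrite(f"pics/{n}0.png",r.capture(n)); print(n,r.camera_params(n))
E
```

```text
pics
{'time_s': 0.0, 'joints': array([-6.09866864e+01,  2.20925431e+01,  3.78271343e-01, -3.03269970e-02,
       -6.84093950e+01, -1.48165723e+01]), 'joint_velocities': array([ 0.07744413, -0.03949114, -0.0812034 , -0.03420042, -0.02749165,
       -0.01188443]), 'effort': array([-3.25596338e-04, -3.90662241e+01,  1.87401652e+01,  4.21995163e+00,
        1.10621398e-02, -1.81606551e-04]), 'tcp_pos': array([ 0.15316934, -0.6053575 ,  0.240427  ]), 'ee_rot': array([[-9.69507156e-01, -2.45062225e-01, -6.16419692e-04],
       [-2.45062989e-01,  9.69504828e-01,  2.12619423e-03],
       [ 7.65719780e-05,  2.21242217e-03, -9.99997550e-01]]), 'wrist_force': array([-0.34215393, -0.3193559 , -0.3666836 ]), 'moment': array([-0.00769204, -0.05659962,  0.01083436]), 'gripper_force': 0.0, 'gripper_width': 0.9992717746818488}
top {'camera_matrix': array([[461.52751397,   0.        , 247.64221826],
       [  0.        , 461.52751397, 187.40937204],
       [  0.        ,   0.        ,   1.        ]]), 'k1': -0.009482977596181757, 'extrinsics': array([[ 0.01367377, -0.99987537,  0.00789174,  0.06197956],
       [-0.99147679, -0.01458074, -0.12946499,  0.55170671],
       [ 0.12956392, -0.0060542 , -0.99155259,  1.36803807],
       [ 0.        ,  0.        ,  0.        ,  1.        ]])}
side {'camera_matrix': array([[444.10980495,   0.        , 254.91014352],
       [  0.        , 444.10980495, 201.72551098],
       [  0.        ,   0.        ,   1.        ]]), 'k1': -0.17032579070641685, 'extrinsics': array([[ 0.9032739 , -0.42881933,  0.01449979, -0.47977042],
       [-0.22591209, -0.50405277, -0.83360335,  0.22083619],
       [ 0.36477388,  0.74969647, -0.55217318,  1.25385044],
       [ 0.        ,  0.        ,  0.        ,  1.        ]])}
```

View pics/top0.png

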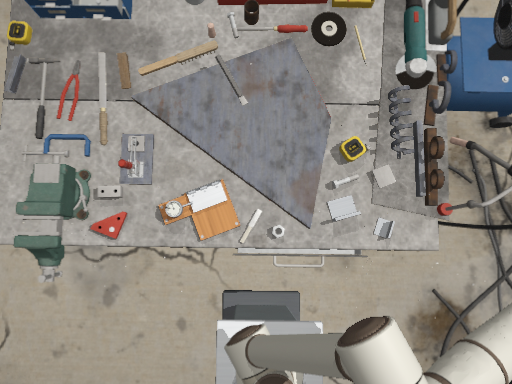

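View pics/side0.png

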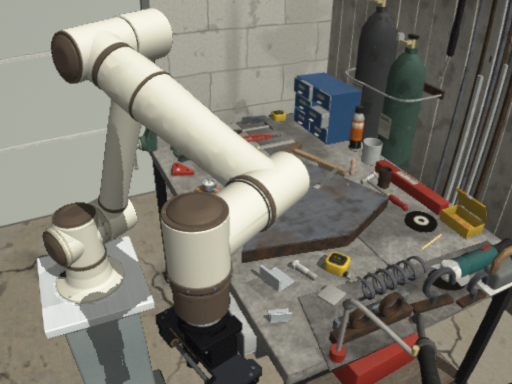

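The top view shows the board at about (210,210), the gauge at (173,210), the larger flashing at (343,207) and a smaller look-alike at (384,228). The side view shows the arm in front of the board, with the flashing at (275,277). Next I'll zoom in on these.

Run:
```python
import cv2,numpy as np
a=cv2.imread("pics/top0.png")
f=lambda x0,x1,y0,y1,k:cv2.resize(a[y0:y1,x0:x1],None,fx=k,fy=k,interpolation=cv2.INTER_CUBIC)
A=f(150,250,172,247,6); B=f(320,400,190,240,7)
cv2.imwrite("pics/c1.png",np.vstack([cv2.copyMakeBorder(A[:, :],0,0,0,0,0)])); cv2.imwrite("pics/c2.png",B)
```

```text
(no output)
```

View pics/c1.png

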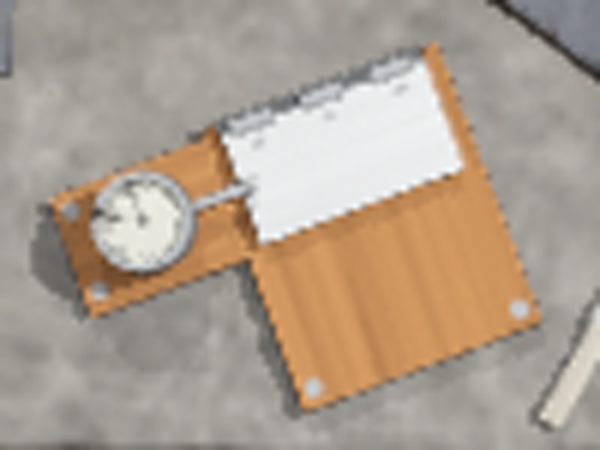

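View pics/c2.png

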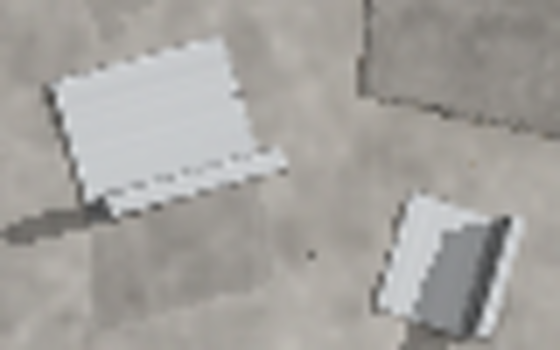

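The board crop shows the sheet's free edge running from (262,242) to (465,170) and its hinge at the top. The board's front corners are at (305,410) and (540,322). The bezel centre is at (142,219), with the black tab at (97,213), so it is about 60° counter-clockwise of board +x. The flashing crop shows the flange above left with the upstand along its lower edge, so its +x points up and slightly left.

```bash
cat > h.py <<'E'
import cv2,numpy as np
from station import r
def cam(n):
    p=r.camera_params(n); return p["camera_matrix"],p["k1"],p["extrinsics"]
def ray(n,uv,z):
    K,k,E=cam(n); u=cv2.undistortPoints(np.float64(uv).reshape(-1,1,2),K,np.array([k,0,0,0.])).reshape(-1,2)
    d=np.c_[u,np.ones(len(u))]@E[:3,:3]; C=-E[:3,:3].T@E[:3,3]
    return C+d*((z-C[2])/d[:,2])[:,None]
def proj(n,P):
    K,k,E=cam(n); return cv2.projectPoints(np.float64(P).reshape(-1,3),cv2.Rodrigues(E[:3,:3])[0],E[:3,3],K,np.array([k,0,0,0.]))[0].reshape(-1,2)
def edge(im,n,a,b,z,m=0.15,half=4,N=40):
    """sub-pixel line near pixels a-b: strongest gradient along normals of float image; returns world pts"""
    a,b=np.float64(a),np.float64(b); t=(b-a)/np.linalg.norm(b-a); nn=np.array([-t[1],t[0]]); s=np.arange(-half,half+.01,.1); out=[]
    for f in np.linspace(m,1-m,N):
        q=(a+f*(b-a)+s[:,None]*nn).astype(np.float32)
        v=cv2.remap(im,q[:,0].copy(),q[:,1].copy(),cv2.INTER_LINEAR).ravel()
        g=abs(np.gradient(cv2.GaussianBlur(v.reshape(-1,1),(1,11),3).ravel())); i=g.argmax(); w=slice(max(0,i-8),i+9)
        out.append(a+f*(b-a)+nn*(g[w]@s[w]/g[w].sum()))
    out=np.array(out); 
    for _ in range(3):
        l=cv2.fitLine(out.astype(np.float32),cv2.DIST_HUBER,0,.01,.01).ravel(); d=(out-l[2:])@[-l[1],l[0]]
        k=abs(d)<max(.3,2*d.std()); out=out[k]
    W=ray(n,out,z)[:,:2].astype(np.float32); l=cv2.fitLine(W,cv2.DIST_HUBER,0,1e-4,1e-4).ravel()
    return l
def meet(l,m):
    t=np.linalg.solve(np.c_[l[:2],-m[:2]],m[2:]-l[2:]); return l[2:]+t[0]*l[:2]
ang=lambda l:(np.degrees(np.arctan2(l[1],l[0]))+90)%180-90
E
cat > m1.py <<'E'
from h import *
ims=[cv2.imread("pics/top0.png")]+[r.capture("top") for _ in range(3)]
a=np.mean(ims,0).astype(np.float32); hsv=cv2.cvtColor(a/255,cv2.COLOR_BGR2HSV); S=hsv[...,1].copy(); G=a[...,2].copy(); B=a[...,0].copy()
c1=lambda x,y:(150+(x+.5)/6-.5,172+(y+.5)/6-.5); c2=lambda x,y:(320+(x+.5)/7-.5,190+(y+.5)/7-.5)
F=edge(S,"top",c1(305,410),c1(540,322),.012); R=edge(S,"top",c1(540,322),c1(435,45),.012); L=edge(S,"top",c1(305,410),c1(252,260),.012)
E_=edge(B,"top",c1(262,242),c1(465,170),.0215); SR=edge(S,"top",c1(465,170),c1(430,60),.0215,half=2.)
SL=edge(B,"top",c1(262,242),c1(222,140),.0215,half=2.)
for k,l in dict(F=F,R=R,L=L,E=E_,SR=SR,SL=SL).items(): print(k,ang(l).round(2))
A,Bc=meet(F,L),meet(F,R); C,D=meet(E_,SL),meet(E_,SR)
print("front corners",A,Bc,np.linalg.norm(A-Bc),"sheet",C,D,np.linalg.norm(C-D))
yaw=np.mean([ang(F)+90,ang(E_)+90,ang(R),ang(L)]); yaw=(yaw+90)%180-90
c,s=np.cos(np.radians(yaw)),np.sin(np.radians(yaw)); Rm=np.array([[c,-s],[s,c]])
o1=(A+Bc)/2+Rm@[.087,0]; o2=(C+D)/2; print("board yaw",yaw,"origin",o1,o2)
bez=(o1+o2)/2+Rm@[.03,.105]; print("bezel",bez,"pix",proj("top",[*bez,.046]))
# flashing flange top z .004
T=edge(B,"top",c2(52,87),c2(220,38),.004); LL=edge(B,"top",c2(52,87),c2(90,195),.004); RR=edge(B,"top",c2(220,38),c2(252,148),.004,half=3)
U1=edge(B,"top",c2(112,215),c2(288,165),.045,half=3)
print("fl ang",ang(T)+90,ang(LL),ang(RR),ang(U1)+90); P,Q=meet(T,LL),meet(T,RR); print(P,Q,np.linalg.norm(P-Q))
n=np.array([-T[1],T[0]]); print("front edge to rear top edge", abs(n@(U1[2:]-T[2:])))
E
python3 m1.py
```

```text
F -68.25
R 21.77
L 21.53
E -68.28
SR 22.37
SL 21.67
front corners [0.38863215 0.21196972] [0.43688953 0.09101765] 0.13022357 sheet [0.47350287 0.23464233] [0.5146696  0.13130225] 0.1112379
board yaw 21.69403 origin [0.49359874 0.18365323] [0.49408624 0.18297228]
bezel [0.48290438 0.29196522] pix [[173.26140249 208.32622974]]
fl ang 17.96344 16.35418 16.359955 16.835938
[ 0.51373    -0.17699882] [ 0.53830874 -0.25280905] 0.079695076
front edge to rear top edge 0.06352481
```

```bash
cat > bz.py <<'E'
from h import *
o=np.array([.4938,.1833]); yaw=21.7
c,s=np.cos(np.radians(yaw)),np.sin(np.radians(yaw)); Rm=np.array([[c,-s],[s,c]]); b=o+Rm@[.03,.105]
a=np.mean([r.capture("top") for _ in range(3)],0).astype(np.float32).mean(2)
th=np.radians(np.arange(-180,180,10))
print("R\\deg",*(np.degrees(th).round().astype(int)))
for R in(.008,.012,.016,.019,.022,.025,.027):
    d=np.array([np.cos(th),np.sin(th)])*R; P=np.c_[(b[:,None]+Rm@d).T,np.full(len(th),.045)]; q=proj("top",P).astype(np.float32)
    print(R,*cv2.remap(a,q[:,0].copy(),q[:,1].copy(),cv2.INTER_LINEAR).ravel().astype(int))
E
python3 bz.py
```

```text
R\deg -180 -170 -160 -150 -140 -130 -120 -110 -100 -90 -80 -70 -60 -50 -40 -30 -20 -10 0 10 20 30 40 50 60 70 80 90 100 110 120 130 140 150 160 170
0.008 227 227 226 227 227 227 228 228 228 227 228 229 230 230 230 229 226 220 207 199 214 222 224 220 213 218 225 227 227 227 227 227 227 227 227 228
0.012 226 226 227 227 228 228 228 228 227 227 228 228 228 230 230 230 226 208 186 212 228 228 222 205 166 182 224 225 226 226 226 226 227 227 226 226
0.016 217 225 219 219 226 214 196 204 222 217 216 207 199 219 216 203 208 205 172 166 202 224 209 189 155 159 197 212 225 225 209 212 225 222 215 220
0.019 204 207 188 187 190 184 178 186 197 174 164 158 159 173 173 167 162 146 131 149 178 193 179 172 148 177 197 212 215 200 190 195 210 222 214 206
0.022 171 190 193 192 185 186 180 183 177 181 177 182 168 194 177 184 179 182 149 172 177 190 181 161 96 174 189 204 186 177 185 182 183 205 202 192
0.025 132 136 142 142 143 143 148 146 152 160 151 151 149 152 165 159 160 169 169 180 173 177 169 134 75 139 152 160 164 145 158 139 151 120 123 122
0.027 97 105 112 110 117 126 125 129 133 159 138 143 141 142 145 146 152 151 144 160 156 153 129 103 87 112 119 116 123 107 104 95 90 74 90 85
```

>>> drive_tool(steps=[0, 0, 0, -0.0314, 0.0235, 0, 1, 0, 0, 0, -0.0314, 0.0235, 0, 1, 0, 0, 0, -0.0314, 0.0235, 0, 1, 0, 0, 0, -0.0314, 0.0235, 0, 1, 0, 0, 0, -0.0314, 0.0235, 0, 1, 0, 0, 0, -0.0314, 0.0235, 0, 1, 0, 0, 0, -0.0314, 0.0235, 0, 1, 0, 0, 0, -0.0314, 0.0235, 0, 1, 0, 0, 0, -0.0314, 0.0235, 0, 1, 0, 0, 0, -0.0314, 0.0235, 0, 1])

```text
time_s: 1.23
tcp_pos: [0.401, -0.2993, 0.242]
ee_rot: [[-0.969, -0.245, 0.001], [-0.245, 0.969, -0.0], [-0.001, -0.001, -1.0]]
wrist_force: [0.4, -1.1, -0.1]
gripper_width: 0.997
gripper_force: 0.0
```

>>> drive_tool(steps=[0, 0, 0, -0.015, 0.0369, 0, 1, 0, 0, 0, -0.015, 0.0369, 0, 1, 0, 0, 0, -0.015, 0.0369, 0, 1, 0, 0, 0, -0.015, 0.0369, 0, 1, 0, 0, 0, -0.015, 0.0369, 0, 1, 0, 0, 0, -0.015, 0.0369, 0, 1, 0, 0, 0, -0.015, 0.0369, 0, 1, 0, 0, 0, -0.015, 0.0369, 0, 1, 0, 0, 0, -0.015, 0.0369, 0, 1, 0, 0, 0, -0.015, 0.0369, 0, 1])

```text
time_s: 2.07
tcp_pos: [0.4548, 0.0956, 0.2421]
ee_rot: [[-0.969, -0.246, 0.001], [-0.246, 0.969, 0.001], [-0.001, 0.0, -1.0]]
wrist_force: [1.4, -0.6, 0.5]
gripper_width: 1.001
gripper_force: 0.0
```

>>> drive_tool(steps=[0, 0, 0, -0.015, 0.0369, 0, 1, 0, 0, 0, -0.015, 0.0369, 0, 1, 0, 0, 0, -0.015, 0.0369, 0, 1, 0, 0, 0, -0.015, 0.0369, 0, 1, 0, 0, 0, -0.015, 0.0369, 0, 1, 0, 0, -0.1244, 0, 0, 0, 1, 0, 0, -0.1244, 0, 0, 0, 1, 0, 0, -0.1244, 0, 0, 0, 1, 0, 0, -0.1244, 0, 0, 0, 1, 0, 0, -0.1244, 0, 0, 0, 1])

```text
time_s: 2.9
tcp_pos: [0.4824, 0.2909, 0.2415]
ee_rot: [[-0.64, -0.768, -0.0], [-0.768, 0.64, -0.0], [0.0, 0.0, -1.0]]
wrist_force: [0.2, -0.5, -0.1]
gripper_width: 1.003
gripper_force: 0.0
```

>>> drive_tool(steps=[0, 0, -0.1244, 0, 0, 0, 1, 0, 0, -0.1244, 0, 0, 0, 1, 0, 0, -0.1244, 0, 0, 0, 1, 0, 0, -0.1244, 0, 0, 0, 1, 0, 0, -0.1244, 0, 0, 0, 1, 0, 0, -0.1244, 0, 0, 0, 1, 0, 0, -0.1244, 0, 0, 0, 1, 0, 0, -0.1244, 0, 0, 0, 1, 0, 0, -0.1244, 0, 0, 0, 1, 0, 0, -0.1244, 0, 0, 0, 1])

```text
time_s: 3.73
tcp_pos: [0.4824, 0.2907, 0.2416]
ee_rot: [[0.522, -0.853, 0.0], [-0.853, -0.522, 0.0], [-0.0, -0.0, -1.0]]
wrist_force: [-0.0, 0.4, 0.8]
gripper_width: 0.998
gripper_force: 0.0
```

>>> drive_tool(steps=[0, 0, -0.1244, 0, 0, 0, 1, 0, 0, -0.1244, 0, 0, 0, 1, 0, 0, -0.1244, 0, 0, 0, 1, 0, 0, 0, 0, 0, 0, 1])

```text
time_s: 4.07
tcp_pos: [0.4824, 0.2907, 0.2416]
ee_rot: [[0.795, -0.607, 0.0], [-0.607, -0.795, 0.0], [0.0, -0.0, -1.0]]
wrist_force: [0.1, -0.8, -0.4]
gripper_width: 0.999
gripper_force: 0.0
```

```bash
cat > go.py <<'E'
import sys,numpy as np
from station import r
np.set_printoptions(suppress=True,precision=4)
s=r.sense(); R=s["ee_rot"]; p=s["tcp_pos"]
y=np.degrees(np.arctan2(R[1,1],R[0,1]))
print("t",s["time_s"],"p",p,"yawy",round(y,2),"z",R[:,2],"F",s["wrist_force"],"M",s["moment"],"w",s["gripper_width"],"gf",s["gripper_force"],"j",s["joints"].round(1))
if len(sys.argv)>3:
    print("tool shift",R.T@(np.array(list(map(float,sys.argv[1:4])))-p))
if len(sys.argv)>4: d=(float(sys.argv[4])-y+90)%180-90; print("rot about tool z",-np.radians(d))
E
python3 go.py .4829 .292 .037 52.5
```

```text
t 4.0667 p [0.4824 0.2907 0.2416] yawy -127.39 z [ 0.0001  0.0001 -1.    ] F [ 0.0583 -0.7765 -0.418 ] M [-0.0693  0.1391  0.0174] w 0.998892261357787 gf 0.0 j [ 47.6  16.   -8.4  -0.  -65.6   5.1]
tool shift [-0.0004 -0.0013  0.2046]
rot about tool z 0.002002686919605544
```

>>> drive_tool(steps=[0, 0, 0, -0.0004, -0.0013, 0.03, 1, 0, 0, 0, 0, 0, 0.035, 1, 0, 0, 0, 0, 0, 0.035, 1, 0, 0, 0, 0, 0, 0.035, 1, 0, 0, 0, 0, 0, 0.035, 1, 0, 0, 0, 0, 0, 0.025, 1, 0, 0, 0, 0, 0, 0.009, 1, 0, 0, 0, 0, 0, 0, 1])

```text
time_s: 4.73
tcp_pos: [0.4819, 0.2909, 0.0353]
ee_rot: [[0.792, -0.611, -0.004], [-0.611, -0.792, -0.004], [-0.001, 0.005, -1.0]]
wrist_force: [0.3, 0.4, 0.9]
gripper_width: 0.999
gripper_force: 0.0
```

>>> drive_tool(steps=[0, 0, 0, 0, 0, 0, 0.4, 0, 0, 0, 0, 0, 0, 0.4, 0, 0, 0, 0, 0, 0, 0.4, 0, 0, 0, 0, 0, 0, 0.4, 0, 0, 0, 0, 0, 0, 0.4, 0, 0, 0, 0, 0, 0, 0.4])

```text
time_s: 5.23
tcp_pos: [0.4832, 0.2923, 0.0384]
ee_rot: [[0.793, -0.609, 0.001], [-0.609, -0.793, 0.001], [0.0, -0.002, -1.0]]
wrist_force: [0.9, 0.0, -0.4]
gripper_width: 0.632
gripper_force: 0.0
```

```bash
python3 go.py .4829 .292 .037 52.5
```

```text
t 5.2333 p [0.4832 0.2923 0.0384] yawy -127.51 z [ 0.0011  0.0012 -1.    ] F [ 0.8509  0.0132 -0.3889] M [-0.0656  0.1383 -0.0321] w 0.6320807321565631 gf 0.0 j [ 47.6  29.2 -21.8   0.  -38.9   4.9]
tool shift [-0.      0.0004  0.0014]
rot about tool z -0.0002178724421655055
```

>>> drive_tool(steps=[0, 0, 0, 0, 0, 0, 0.4, 0, 0, 0, 0, 0, 0, 0.4, 0, 0, 0, 0, 0, 0, 0.4, 0, 0, 0, 0, 0, 0, 0.4])

```text
time_s: 5.57
tcp_pos: [0.4837, 0.2929, 0.0382]
ee_rot: [[0.794, -0.608, 0.002], [-0.608, -0.794, 0.002], [0.0, -0.002, -1.0]]
wrist_force: [-0.6, 2.3, 1.6]
gripper_width: 0.57
gripper_force: 30.0
```

>>> drive_tool(steps=[0, 0, 0.1073, 0, 0, 0, 0.4, 0, 0, 0.1073, 0, 0, 0, 0.4, 0, 0, 0.1073, 0, 0, 0, 0.4, 0, 0, 0.1073, 0, 0, 0, 0.4, 0, 0, 0.1073, 0, 0, 0, 0.4, 0, 0, 0.1073, 0, 0, 0, 0.4, 0, 0, 0.1073, 0, 0, 0, 0.4, 0, 0, 0.1073, 0, 0, 0, 0.4, 0, 0, 0.1073, 0, 0, 0, 0.4, 0, 0, 0.1073, 0, 0, 0, 0.4])

```text
time_s: 6.4
tcp_pos: [0.4822, 0.2922, 0.0381]
ee_rot: [[-0.161, -0.987, -0.001], [-0.987, 0.161, -0.0], [0.0, 0.001, -1.0]]
wrist_force: [-4.8, 2.6, 7.1]
gripper_width: 0.569
gripper_force: 30.0
```

>>> drive_tool(steps=[0, 0, 0, 0, 0, 0, 0.4, 0, 0, 0, 0, 0, 0, 0.4, 0, 0, 0, 0, 0, 0, 0.4])

```text
time_s: 6.65
tcp_pos: [0.4822, 0.2923, 0.0382]
ee_rot: [[-0.156, -0.988, -0.001], [-0.988, 0.156, 0.0], [0.0, 0.001, -1.0]]
wrist_force: [-3.7, 2.7, 7.3]
gripper_width: 0.566
gripper_force: 30.0
```

```bash
python3 go.py .4829 .292 .037 -9
```

```text
t 6.65 p [0.4822 0.2923 0.0382] yawy 171.02 z [-0.0009  0.     -1.    ] F [-3.7301  2.6807  7.321 ] M [ 0.7033  1.2945 -0.0629] w 0.5655513972680418 gf 30.0001922249794 j [ 47.7  29.2 -21.8  -0.1 -39.  -56.6]
tool shift [ 0.0002 -0.0008  0.0012]
rot about tool z 0.0004082724702699913
```

>>> drive_tool(steps=[0, 0, 0, 0, 0, 0, 1, 0, 0, 0, 0, 0, 0, 1, 0, 0, 0, 0, 0, 0, 1, 0, 0, 0, 0, 0, 0, 1, 0, 0, 0, 0, 0, 0, 1, 0, 0, 0, 0, 0, 0, 1, 0, 0, 0, 0, 0, -0.03, 1, 0, 0, 0, 0, 0, -0.04, 1, 0, 0, 0, 0, 0, -0.04, 1, 0, 0, 0, 0, 0, -0.04, 1])

```text
time_s: 7.48
tcp_pos: [0.4826, 0.2915, 0.189]
ee_rot: [[-0.156, -0.988, -0.001], [-0.988, 0.156, -0.001], [0.001, 0.001, -1.0]]
wrist_force: [0.7, 0.3, -0.8]
gripper_width: 0.997
gripper_force: 0.0
```

>>> drive_tool(steps=[0, 0, 0, 0.04, -0.0053, 0, 1, 0, 0, 0, 0.04, -0.0053, 0, 1, 0, 0, 0, 0.04, -0.0053, 0, 1, 0, 0, 0, 0.04, -0.0053, 0, 1, 0, 0, 0, 0.04, -0.0053, 0, 1, 0, 0, 0, 0.04, -0.0053, 0, 1, 0, 0, 0, 0.04, -0.0053, 0, 1, 0, 0, 0, 0.04, -0.0053, 0, 1, 0, 0, 0, 0.04, -0.0053, 0, 1, 0, 0, 0, 0.04, -0.0053, 0, 1])

```text
time_s: 8.32
tcp_pos: [0.4722, -0.1133, 0.1877]
ee_rot: [[-0.156, -0.988, 0.0], [-0.988, 0.156, 0.0], [-0.0, -0.0, -1.0]]
wrist_force: [0.7, -0.0, -0.1]
gripper_width: 1.004
gripper_force: 0.0
```

```bash
python3 go.py .4686 -.2324 .030 17; python3 bz.py
python3 - <<'E'
from h import *
cv2.imwrite("pics/t2.png",cv2.resize(r.capture("top")[170:250,150:260],None,fx=6,fy=6,interpolation=cv2.INTER_CUBIC))
E
```

```text
t 8.3167 p [ 0.4722 -0.1133  0.1877] yawy 171.03 z [ 0.0003  0.0001 -1.    ] F [ 0.6636 -0.0394 -0.1257] M [ 0.0369  0.0093 -0.0189] w 1.003809869304636 gf 0.0 j [  5.7  11.3 -23.2  -0.  -55.4 -14.7]
tool shift [ 0.1182 -0.015   0.1577]
rot about tool z -0.4533193524106403
R\deg -180 -170 -160 -150 -140 -130 -120 -110 -100 -90 -80 -70 -60 -50 -40 -30 -20 -10 0 10 20 30 40 50 60 70 80 90 100 110 120 130 140 150 160 170
0.008 226 226 226 226 226 227 228 228 228 228 228 228 228 226 225 222 218 211 200 197 213 222 226 225 225 225 225 225 225 225 225 225 225 224 225 225
0.012 226 226 226 226 226 226 227 228 228 229 228 226 225 225 226 226 222 200 168 202 225 225 224 224 224 225 225 224 224 224 224 224 225 225 226 226
0.016 225 226 211 218 227 207 197 205 214 201 205 212 203 216 200 190 183 163 157 179 215 221 208 210 221 221 214 211 217 200 215 219 218 225 221 215
0.019 208 204 185 195 178 167 178 178 180 158 167 166 162 170 167 163 151 122 115 193 196 195 174 176 200 206 208 195 189 188 203 200 206 221 209 212
0.022 180 198 198 195 183 183 183 180 166 176 178 182 164 192 172 181 174 169 71 166 176 186 177 171 197 186 188 184 204 190 195 198 204 206 198 197
0.025 131 137 135 136 143 149 152 150 141 144 141 156 153 152 160 168 169 157 89 157 172 176 169 151 174 167 152 157 162 143 134 134 149 122 126 124
0.027 103 106 104 108 117 129 126 132 121 147 126 145 144 143 144 153 157 144 127 149 155 152 128 110 130 120 119 114 122 106 94 91 90 77 93 87
```

View pics/t2.png

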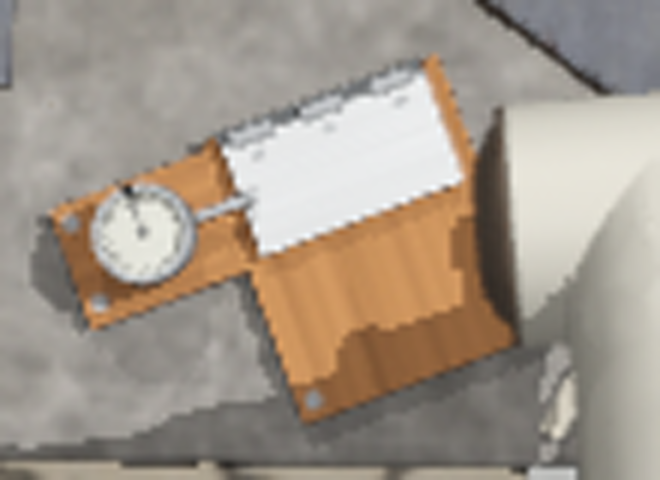

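The bezel's tab now stands at 0° ± 1–2°, in line with the needle, and the board looks unmoved. Next is the flashing.

>>> drive_tool(steps=[0, 0, 0, 0.0394, -0.005, 0, 1, 0, 0, 0, 0.0394, -0.005, 0, 1, 0, 0, 0, 0.0394, -0.005, 0, 1, 0, 0, -0.1133, 0, 0, 0, 1, 0, 0, -0.1133, 0, 0, 0, 1, 0, 0, -0.1133, 0, 0, 0, 1, 0, 0, -0.1133, 0, 0, 0, 1, 0, 0, 0, 0, 0, 0, 1, 0, 0, 0, 0, 0, 0, 1])

```text
time_s: 9.27
tcp_pos: [0.4696, -0.2293, 0.1875]
ee_rot: [[0.291, -0.957, -0.0], [-0.957, -0.291, 0.0], [-0.0, 0.0, -1.0]]
wrist_force: [0.4, 0.6, 0.9]
gripper_width: 0.994
gripper_force: 0.0
```

```bash
python3 go.py .4686 -.2324 .030 17
python3 - <<'E'
from h import *
im=r.capture("side"); cv2.imwrite("pics/s3.png",cv2.resize(im[180:340,180:380],None,fx=4,fy=3.75,interpolation=cv2.INTER_CUBIC))
d=np.array([np.cos(np.radians(17)),np.sin(np.radians(17))]); n=np.array([-d[1],d[0]]); g=np.array([.4686,-.2324])
print(proj("side",[[*(g+d*.06+n*.04),.004],[*(g+d*.06-n*.04),.004],[*(g-d*.005+n*.04),.045],[*(g-d*.005-n*.04),.045]]))
E
```

```text
t 9.2667 p [ 0.4696 -0.2293  0.1875] yawy -163.07 z [-0.      0.0002 -1.    ] F [0.3974 0.585  0.8602] M [0.0257 0.088  0.0411] w 0.9935959338059105 gf 0.0 j [ -8.2  14.9 -18.4  -0.  -56.7  25.2]
tool shift [0.0027 0.0019 0.1575]
rot about tool z -0.001136215243768818
[[275.4080805  266.15151865]
 [295.05409073 280.13103652]
 [259.57739774 265.51134829]
 [279.62399213 280.21160246]]
```

View pics/s3.png

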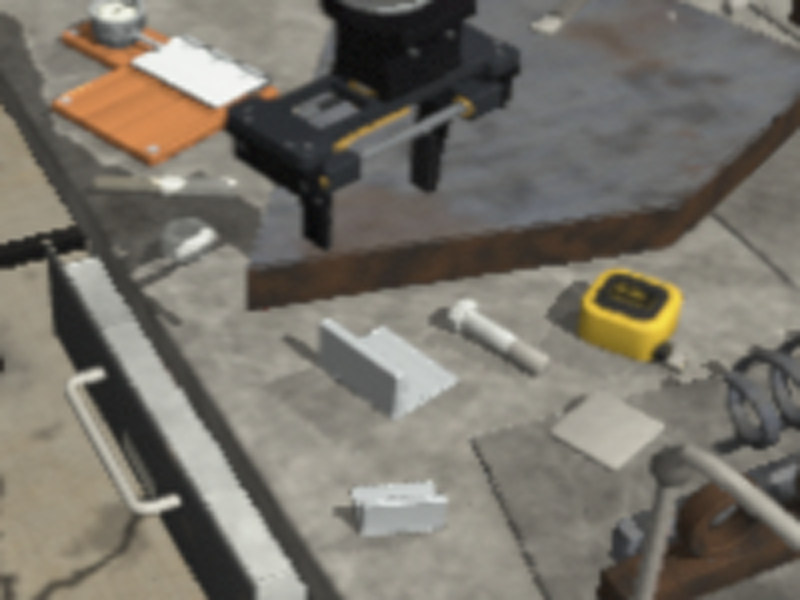

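The side view puts the upstand's top corners at (260,265) and (279.5,280). My estimate projects to (259.6,265.5) and (279.6,280.2), so I'm descending.

>>> drive_tool(steps=[0, 0, 0, 0.0027, 0.0019, 0.02, 0.5, 0, 0, 0, 0, 0, 0.0, 0.5, 0, 0, 0, 0, 0, 0.035, 0.5, 0, 0, 0, 0, 0, 0.035, 0.5, 0, 0, 0, 0, 0, 0.035, 0.5, 0, 0, 0, 0, 0, 0.02, 0.5, 0, 0, 0, 0, 0, 0.0125, 0.5, 0, 0, 0, 0, 0, 0, 0.5, 0, 0, 0, 0, 0, 0, 0.5])

```text
time_s: 10.07
tcp_pos: [0.4683, -0.2334, 0.03]
ee_rot: [[0.292, -0.956, -0.001], [-0.956, -0.292, -0.0], [-0.0, 0.001, -1.0]]
wrist_force: [0.4, -0.0, 0.7]
gripper_width: 0.511
gripper_force: 0.0
```

```bash
python3 go.py .4686 -.2324 .030 17
```

```text
t 10.0667 p [ 0.4683 -0.2334  0.03  ] yawy -163.02 z [-0.0014 -0.0001 -1.    ] F [ 0.3626 -0.0275  0.6633] M [ 0.0014  0.0993 -0.0167] w 0.5109727992650083 gf 0.0 j [ -8.7  27.1 -28.    0.  -34.9  25.7]
tool shift [-0.0009 -0.0006 -0.    ]
rot about tool z -0.0003941289220654893
```

Close, then lift a little.

>>> drive_tool(steps=[0, 0, 0, 0, 0, 0, 0, 0, 0, 0, 0, 0, 0, 0, 0, 0, 0, 0, 0, 0, 0, 0, 0, 0, 0, 0, 0, 0, 0, 0, 0, 0, 0, 0, 0, 0, 0, 0, 0, 0, 0, 0, 0, 0, 0, 0, 0, 0, 0, 0, 0, 0, 0, 0, 0, 0, 0, 0, 0, 0, 0, 0, 0])

```text
time_s: 10.82
tcp_pos: [0.4687, -0.2337, 0.0305]
ee_rot: [[0.292, -0.956, 0.001], [-0.956, -0.292, -0.0], [0.001, -0.001, -1.0]]
wrist_force: [0.8, 0.4, 3.4]
gripper_width: 0.114
gripper_force: 29.9
```

```bash
python3 go.py .4686 -.2324 .030 17
```

```text
t 10.8167 p [ 0.4687 -0.2337  0.0305] yawy -163.0 z [ 0.0012 -0.0003 -1.    ] F [0.7926 0.4323 3.3912] M [ 0.2646 -0.039  -0.034 ] w 0.11441437267700943 gf 29.944005953148007 j [ -8.7  27.  -28.    0.  -34.9  25.7]
tool shift [-0.0012 -0.0003  0.0005]
rot about tool z -6.87219652629586e-05
```

>>> drive_tool(steps=[0, 0, 0, 0, 0, -0.015, 0, 0, 0, 0, 0, 0, -0.025, 0, 0, 0, 0, 0, 0, -0.03, 0, 0, 0, 0, 0, 0, -0.03, 0, 0, 0, 0, 0, 0, 0, 0, 0, 0, 0, 0, 0, 0, 0])

```text
time_s: 11.32
tcp_pos: [0.4684, -0.2335, 0.131]
ee_rot: [[0.292, -0.957, 0.003], [-0.957, -0.292, 0.0], [0.001, -0.002, -1.0]]
wrist_force: [-0.9, 0.4, -2.3]
gripper_width: 0.111
gripper_force: 29.9
```

>>> drive_tool(steps=[0, 0, 0, -0.0384, -0.0074, 0, 0, 0, 0, 0, -0.0384, -0.0074, 0, 0, 0, 0, 0, -0.0384, -0.0074, 0, 0, 0, 0, 0, -0.0384, -0.0074, 0, 0, 0, 0, 0, -0.0384, -0.0074, 0, 0, 0, 0, 0, -0.0384, -0.0074, 0, 0, 0, 0, 0, -0.0384, -0.0074, 0, 0, 0, 0, 0, -0.0384, -0.0074, 0, 0, 0, 0, 0, -0.0384, -0.0074, 0, 0, 0, 0, 0, -0.0384, -0.0074, 0, 0])

```text
time_s: 12.15
tcp_pos: [0.4245, 0.1561, 0.1281]
ee_rot: [[0.292, -0.956, -0.004], [-0.956, -0.292, -0.003], [0.001, 0.005, -1.0]]
wrist_force: [1.6, -0.6, -2.2]
gripper_width: 0.109
gripper_force: 29.9
```

>>> drive_tool(steps=[0, 0, -0.041, 0, 0, 0, 0, 0, 0, -0.041, 0, 0, 0, 0, 0, 0, 0, 0, 0, 0, 0, 0, 0, 0, 0, 0, 0, 0])

```text
time_s: 12.48
tcp_pos: [0.4255, 0.1545, 0.1284]
ee_rot: [[0.368, -0.93, -0.003], [-0.93, -0.368, -0.002], [0.001, 0.004, -1.0]]
wrist_force: [0.1, -0.0, -1.7]
gripper_width: 0.111
gripper_force: 29.9
```

```bash
python3 go.py .4273 .1556 .0445 21.7
python3 - <<'E'
from h import *
im=r.capture("side"); cv2.imwrite("pics/s4.png",cv2.resize(im[140:260,140:300],None,fx=5,fy=5,interpolation=cv2.INTER_CUBIC))
im=r.capture("top"); cv2.imwrite("pics/t4.png",cv2.resize(im[170:250,150:260],None,fx=6,fy=6,interpolation=cv2.INTER_CUBIC))
E
```

```text
t 12.4833 p [0.4255 0.1545 0.1284] yawy -158.39 z [-0.0035 -0.0023 -1.    ] F [ 0.056  -0.0069 -1.7015] M [ 0.0225  0.1381 -0.0002] w 0.11105811502479658 gf 29.946794458664954 j [ 40.6  12.7 -31.8  -0.  -45.7 -19. ]
tool shift [-0.0004 -0.0024  0.0839]
rot about tool z -0.0015954148450958337
```

View pics/s4.png

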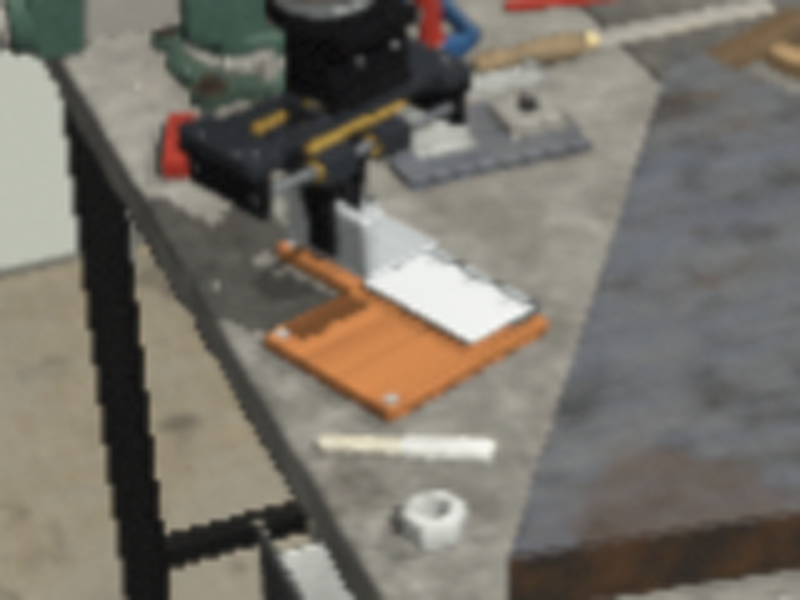

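The side view shows the flashing gripped and level above the landing area, with the sheet lying flat. Next I descend to just above the board.

>>> drive_tool(steps=[0, 0, -0.0016, -0.0004, -0.0024, 0.02, 0, 0, 0, 0, 0, 0, 0.025, 0, 0, 0, 0, 0, 0, 0.02, 0, 0, 0, 0, 0, 0, 0.012, 0, 0, 0, 0, 0, 0, 0.005, 0, 0, 0, 0, 0, 0, 0, 0, 0, 0, 0, 0, 0, 0, 0])

```text
time_s: 13.17
tcp_pos: [0.4292, 0.1564, 0.0483]
ee_rot: [[0.37, -0.929, 0.0], [-0.929, -0.37, 0.0], [0.0, -0.0, -1.0]]
wrist_force: [-0.1, 0.1, -2.3]
gripper_width: 0.111
gripper_force: 29.9
```

```bash
python3 go.py .4273 .1556 .0425 21.7
```

```text
t 13.1667 p [0.4292 0.1564 0.0483] yawy -158.27 z [ 0.0003  0.     -1.    ] F [-0.0632  0.1466 -2.3074] M [ 0.0098  0.1282 -0.0071] w 0.11143880357540555 gf 29.947307102847844 j [ 40.5  20.5 -36.5   0.  -33.  -18.8]
tool shift [0.     0.0021 0.0058]
rot about tool z 0.0005675742977476909
```

>>> drive_tool(steps=[0, 0, 0, 0, 0, 0.003, 0, 0, 0, 0, 0, 0, 0.002, 0, 0, 0, 0, 0, 0, 0.001, 0, 0, 0, 0, 0, 0, 0, 0, 0, 0, 0, 0, 0, 0, 0])

```text
time_s: 13.58
tcp_pos: [0.4291, 0.1567, 0.0425]
ee_rot: [[0.371, -0.929, 0.001], [-0.929, -0.371, 0.001], [-0.0, -0.001, -1.0]]
wrist_force: [-0.2, -0.5, -0.3]
gripper_width: 0.111
gripper_force: 29.9
```

```bash
python3 go.py .4273 .1556 .0425 21.7
```

```text
t 13.5833 p [0.4291 0.1567 0.0425] yawy -158.22 z [ 0.0008  0.0005 -1.    ] F [-0.2106 -0.5209 -0.3022] M [-0.0658  0.2856  0.0442] w 0.11124791540595608 gf 29.94877114193514 j [ 40.5  21.2 -36.8   0.  -32.  -18.8]
tool shift [ 0.0004  0.0021 -0.    ]
rot about tool z 0.0014713142106981478
```

>>> drive_tool(steps=[0, 0, 0, 0, 0, 0.0003, 0, 0, 0, 0, 0.0004, -0.003, 0, 0, 0, 0, 0, 0, -0.003, 0, 0, 0, 0, 0, 0, -0.003, 0, 0, 0, 0, 0, 0, -0.003, 0, 0, 0, 0, 0, 0, -0.003, 0, 0, 0, 0, 0, 0, 0, 0, 0])

```text
time_s: 14.17
tcp_pos: [0.4376, 0.1579, 0.0424]
ee_rot: [[0.37, -0.929, -0.011], [-0.929, -0.37, -0.008], [0.003, 0.013, -1.0]]
wrist_force: [-15.0, -5.0, 22.9]
gripper_width: 0.114
gripper_force: 30.0
```

```bash
python3 go.py .4617 .1693 .0425 21.7
```

```text
t 14.1667 p [0.4376 0.1579 0.0424] yawy -158.28 z [-0.0113 -0.0081 -0.9999] F [-14.9501  -4.9792  22.9258] M [-1.0427  4.4246  0.0813] w 0.11389896813944694 gf 30.006585381925106 j [ 39.9  22.1 -35.   -0.1 -33.7 -18.1]
tool shift [-0.0017 -0.0266 -0.0005]
rot about tool z 0.00039602074355594
```

Too much down force: friction is pitching the nose down. I'll lift slightly and slide clear of the board, since there is 3 mm of room in the gap.

>>> drive_tool(steps=[0, 0, 0, 0, 0, -0.001, 0, 0, 0, 0, 0, 0, -0.0005, 0, 0, 0, 0, 0, 0, 0, 0, 0, 0, 0, 0, 0, 0, 0])

```text
time_s: 14.5
tcp_pos: [0.4432, 0.162, 0.0432]
ee_rot: [[0.371, -0.929, 0.0], [-0.929, -0.371, 0.0], [-0.0, -0.001, -1.0]]
wrist_force: [0.1, -0.6, -3.0]
gripper_width: 0.114
gripper_force: 29.9
```

```bash
python3 go.py .4617 .1693 .0425 21.7
```

```text
t 14.5 p [0.4432 0.162  0.0432] yawy -158.23 z [ 0.0005  0.0004 -1.    ] F [ 0.093  -0.5983 -2.9677] M [-0.0171  0.1101 -0.0257] w 0.11410387375381106 gf 29.94707009056583 j [ 39.9  22.2 -34.7  -0.  -33.1 -18.1]
tool shift [ 0.0001 -0.0199  0.0007]
rot about tool z 0.0012458134738916862
```

>>> drive_tool(steps=[0, 0, 0, 0.0001, -0.004, 0, 0, 0, 0, 0, 0, -0.004, 0, 0, 0, 0, 0, 0, -0.004, 0, 0, 0, 0, 0, 0, 0, 0, 0, 0, 0, 0, 0, 0, 0])

```text
validation failed for argument at $.st...
```

```bash
python3 go.py .4617 .1693 .0425 21.7
python3 - <<'E'
from h import *
im=r.capture("side"); cv2.imwrite("pics/s5.png",cv2.resize(im[170:230,190:255],None,fx=10,fy=10,interpolation=cv2.INTER_CUBIC))
E
```

```text
t 14.5 p [0.4432 0.162  0.0432] yawy -158.23 z [ 0.0005  0.0004 -1.    ] F [ 0.093  -0.5983 -2.9677] M [-0.0171  0.1101 -0.0257] w 0.11410387375381106 gf 29.94707009056583 j [ 39.9  22.2 -34.7  -0.  -33.1 -18.1]
tool shift [ 0.0001 -0.0199  0.0007]
rot about tool z 0.0012458134738916862
```

View pics/s5.png

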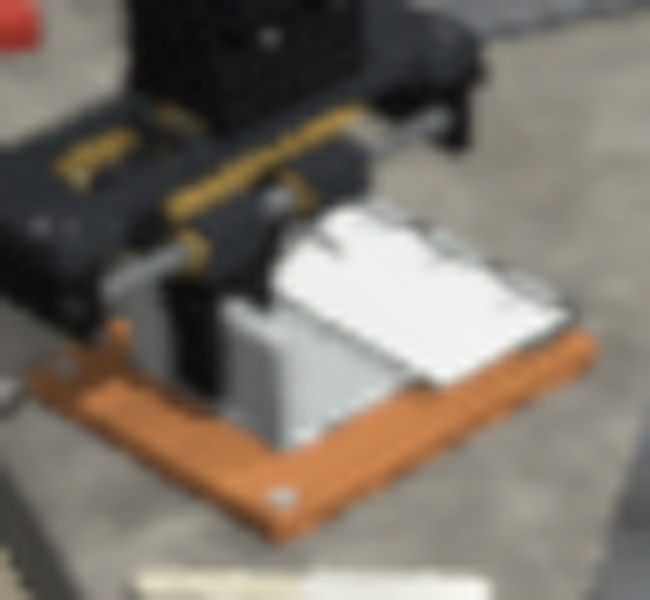

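The side view shows the nose just under the free edge at about (405,385), with the sheet lying flat. I miscounted the last move and it was refused, so I'm resending it.

>>> drive_tool(steps=[0, 0, 0, 0.0001, -0.004, 0, 0, 0, 0, 0, 0, -0.004, 0, 0, 0, 0, 0, 0, -0.004, 0, 0, 0, 0, 0, 0, 0, 0, 0, 0, 0, 0, 0, 0, 0, 0])

```text
time_s: 14.97
tcp_pos: [0.4544, 0.1662, 0.0431]
ee_rot: [[0.371, -0.929, -0.0], [-0.929, -0.371, 0.0], [-0.0, 0.0, -1.0]]
wrist_force: [0.2, 0.5, -3.0]
gripper_width: 0.114
gripper_force: 29.9
```

```bash
python3 go.py .4617 .1693 .0425 21.7
```

```text
t 14.9667 p [0.4544 0.1662 0.0431] yawy -158.24 z [-0.  0. -1.] F [ 0.232   0.4578 -3.0213] M [-0.0297  0.1622  0.019 ] w 0.11429070879779822 gf 29.947120158467442 j [ 39.4  23.  -33.   -0.  -34.  -17.6]
tool shift [-0.0002 -0.0079  0.0006]
rot about tool z 0.000975016250179729
```

```bash
python3 bz.py | cut -c1-400
python3 - <<'E'
from h import *
im=r.capture("top"); cv2.imwrite("pics/t6.png",cv2.resize(im[185:245,150:250],None,fx=8,fy=8,interpolation=cv2.INTER_CUBIC))
E
```

```text
R\deg -180 -170 -160 -150 -140 -130 -120 -110 -100 -90 -80 -70 -60 -50 -40 -30 -20 -10 0 10 20 30 40 50 60 70 80 90 100 110 120 130 140 150 160 170
0.008 166 166 165 165 165 166 167 167 167 167 167 166 167 165 164 161 158 152 142 139 153 162 165 165 164 169 174 192 215 228 228 228 211 193 181 171
0.012 171 165 165 165 165 165 166 167 167 167 167 165 164 164 165 165 161 143 117 145 164 164 164 164 165 173 188 217 228 227 227 228 228 227 213 181
0.016 164 165 151 158 166 158 162 156 155 147 146 156 165 153 137 127 120 107 108 130 149 159 149 156 177 203 216 214 220 204 218 222 208 190 175 160
0.019 152 144 133 144 138 136 154 142 133 125 138 144 144 132 127 121 127 109 78 127 133 144 133 159 199 209 211 198 192 191 205 199 180 163 150 153
0.022 149 152 145 143 140 137 141 133 118 133 136 138 122 141 133 133 130 127 50 116 128 160 181 175 200 190 191 187 207 193 195 156 147 148 141 147
0.025 164 168 165 149 144 136 115 99 98 99 97 106 104 105 114 118 133 134 80 126 129 161 172 154 177 170 155 160 166 146 137 106 112 100 129 152
0.027 173 177 178 153 148 142 109 86 88 104 84 99 98 98 100 126 142 137 129 135 141 135 130 113 133 122 121 116 124 108 97 83 85 85 137 164
```

View pics/t6.png

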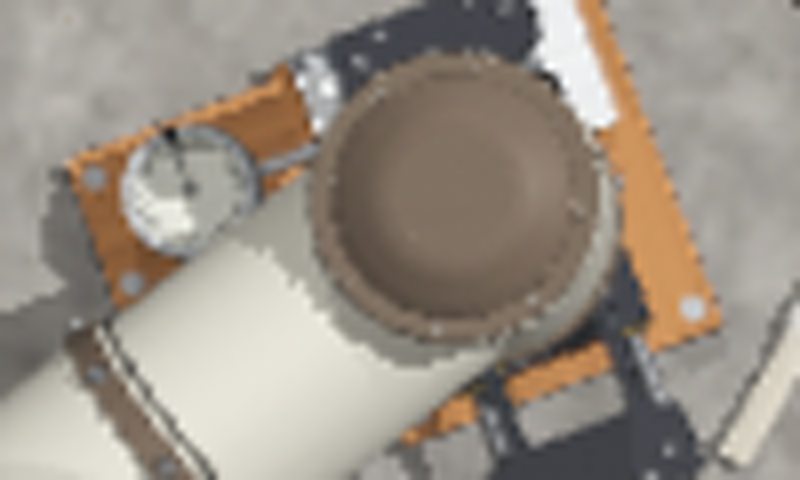

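The needle and zero mark still coincide at (175,135), so the sheet is at rest. Now I finish the insertion and press down.

>>> drive_tool(steps=[0, 0, 0, -0.0002, -0.004, 0, 0, 0, 0, 0.001, 0, -0.004, 0, 0, 0, 0, 0, 0, 0, 0, 0, 0, 0, 0, 0, 0, 0, 0, 0, 0, 0, 0, 0, 0.0005, 0, 0, 0, 0, 0, 0, 0.0003, 0, 0, 0, 0, 0, 0, 0, 0, 0, 0, 0, 0, 0, 0, 0])

```text
time_s: 15.83
tcp_pos: [0.4614, 0.1691, 0.0425]
ee_rot: [[0.37, -0.929, -0.0], [-0.929, -0.37, -0.0], [0.0, 0.0, -1.0]]
wrist_force: [-0.6, 0.4, -1.6]
gripper_width: 0.111
gripper_force: 29.9
```

```bash
python3 go.py .4617 .1693 .0425 21.7
```

```text
t 15.8333 p [0.4614 0.1691 0.0425] yawy -158.28 z [-0.0001 -0.0001 -1.    ] F [-0.6305  0.3844 -1.6174] M [-0.0812  0.2036 -0.044 ] w 0.11062119745216098 gf 29.948302328120917 j [ 39.1  23.6 -32.    0.  -34.4 -17.4]
tool shift [-0.     -0.0004 -0.    ]
rot about tool z 0.0002930452942290307
```

>>> drive_tool(steps=[0, 0, 0, 0, 0, 0.0004, 0, 0, 0, 0, 0, 0, 0, 0, 0, 0, 0, 0, 0, 0, 0, 0, 0, 0, 0, 0, 0, 0])

```text
time_s: 16.17
tcp_pos: [0.4614, 0.1692, 0.0425]
ee_rot: [[0.37, -0.929, -0.0], [-0.929, -0.37, -0.0], [0.0, 0.0, -1.0]]
wrist_force: [-2.5, -0.2, 5.5]
gripper_width: 0.114
gripper_force: 30.0
```

>>> drive_tool(steps=[0, 0, 0, 0, 0, 0.0002, 0, 0, 0, 0, 0, 0, 0, 0, 0, 0, 0, 0, 0, 0, 0, 0, 0, 0, 0, 0, 0, 0])

```text
time_s: 16.5
tcp_pos: [0.4614, 0.1692, 0.0424]
ee_rot: [[0.37, -0.929, -0.0], [-0.929, -0.37, -0.0], [0.0, 0.0, -1.0]]
wrist_force: [-3.3, -0.6, 6.6]
gripper_width: 0.114
gripper_force: 30.0
```

```bash
python3 go.py .4617 .1693 .0425 21.7
```

```text
t 16.5 p [0.4614 0.1692 0.0424] yawy -158.27 z [-0.     -0.0002 -1.    ] F [-3.3076 -0.5707  6.5867] M [-0.1959  1.0376  0.0251] w 0.11440153584822782 gf 29.9605146702379 j [ 39.1  23.6 -32.    0.  -34.4 -17.4]
tool shift [ 0.     -0.0003 -0.0001]
rot about tool z 0.0005453691581646964
```

>>> drive_tool(steps=[0, 0, 0, 0, 0, 0.0002, 0, 0, 0, 0, 0, 0, 0, 0, 0, 0, 0, 0, 0, 0, 0, 0, 0, 0, 0, 0, 0, 0, 0, 0, 0, 0, 0, 0, 0, 0, 0, 0, 0, 0, 0, 0])

```text
time_s: 17.0
tcp_pos: [0.4614, 0.1692, 0.0424]
ee_rot: [[0.37, -0.929, 0.0], [-0.929, -0.37, -0.0], [0.0, 0.0, -1.0]]
wrist_force: [-3.4, -0.5, 9.1]
gripper_width: 0.114
gripper_force: 30.0
```

>>> drive_tool(steps=[0, 0, 0, 0, 0, 0, 0, 0, 0, 0, 0, 0, 0, 0])

```text
time_s: 17.17
tcp_pos: [0.4614, 0.1692, 0.0424]
ee_rot: [[0.37, -0.929, 0.0], [-0.929, -0.37, -0.0], [0.0, 0.0, -1.0]]
wrist_force: [-2.9, -0.0, 8.1]
gripper_width: 0.113
gripper_force: 30.0
```

```bash
python3 go.py .4617 .1693 .0425 21.7;python3 bz.py | cut -c1-400|sed -n '1,3p;6,7p'
python3 - <<'E'
from h import *
im=r.capture("side"); cv2.imwrite("pics/s7.png",cv2.resize(im[170:230,190:255],None,fx=10,fy=10,interpolation=cv2.INTER_CUBIC))
o=np.array([.4938,.1833]); a=np.radians(21.7); R=np.array([[np.cos(a),-np.sin(a)],[np.sin(a),np.cos(a)]])
w=lambda x,y,z:[*(o+R@[x,y]),z]
q=proj("side",[w(0,-.055,.0215),w(0,-.04,.016),w(-.04,-.04,.057),w(-.04,-.04,.012),w(0,-.055,.012)]); print((q-[190,170])*10+4.5)
E
```

```text
t 17.1667 p [0.4614 0.1692 0.0424] yawy -158.26 z [ 0.     -0.0002 -1.    ] F [-2.8619 -0.0133  8.1301] M [-0.1968  1.1869 -0.0124] w 0.11285415296669739 gf 29.961690371856093 j [ 39.1  23.6 -32.    0.  -34.4 -17.4]
tool shift [ 0.     -0.0004 -0.0001]
rot about tool z 0.0006622477710278634
R\deg -180 -170 -160 -150 -140 -130 -120 -110 -100 -90 -80 -70 -60 -50 -40 -30 -20 -10 0 10 20 30 40 50 60 70 80 90 100 110 120 130 140 150 160 170
0.008 162 160 161 163 164 165 166 167 166 167 167 166 167 165 163 161 157 152 143 143 170 200 229 228 228 228 229 229 229 228 226 225 206 186 173 166
0.012 150 153 152 147 151 155 161 165 167 168 167 165 164 164 165 165 161 143 117 145 167 171 190 202 219 228 228 228 226 223 196 171 164 162 157 151
0.022 191 193 193 192 172 153 150 144 131 133 136 138 122 141 133 133 129 126 48 116 128 162 181 174 200 189 191 187 199 140 141 138 149 169 180 187
0.025 197 199 199 198 179 156 153 148 135 102 98 106 104 104 114 117 118 109 61 108 122 161 172 154 177 169 156 160 163 115 104 128 159 177 188 194
[[445.25549458 380.21338499]
 [414.93578735 376.34999575]
 [328.31125217 323.58473766]
 [331.7578895  433.21574116]
 [445.57481397 402.93094944]]
```

View pics/s7.png

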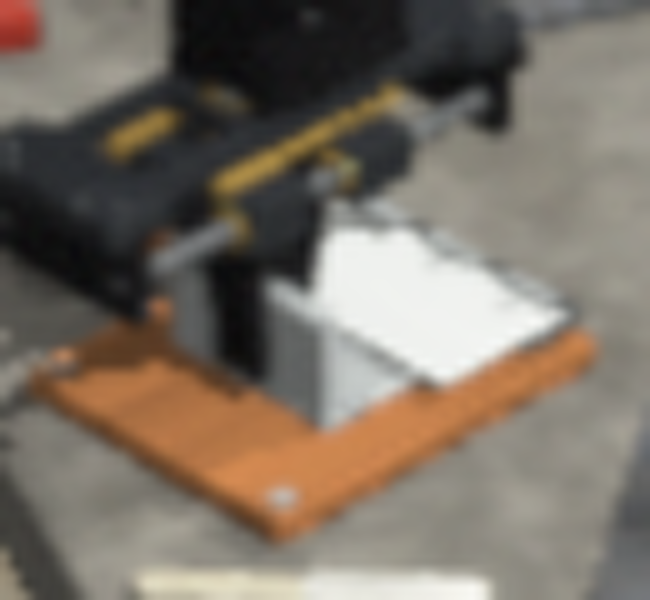

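The side view shows the flange flat and under the sheet. Its edge meets the sheet at (410,380), the sheet corner is undisturbed at (438,388), and the needle is at zero. The push is about 10 N, so I'm handing in.

```bash
python3 -c "
from station import r
print(r.finish_job())"
```

```text
the job is handed in; nothing more can be done
None
```

The job is handed in at about 17.5 s: the bezel's zero mark is under the needle and released, and the flashing is tucked about 25 mm under the sheet, square and centred to within about 1 mm by my estimate. It is still gripped and pressed flat at about 10 N, and the needle showed no lift of the sheet when I checked during the tuck and at the end; an early slide dragged briefly on the board (about 23 N), so I lifted slightly and finished the tuck clear of it.

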